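# Lock the stone seller's display case

## Task

Lock the display case: with the fingertips, push the brass knob along the long leg of its L-shaped slot up to the corner, then push it sideways along the short leg until it is fully home at the slot's end. Push it gently, without gripping it, and let go when it is home. Leave the pot, the bowl, the crystal and the carved bird where they stand.

Things in the scene. Friction and masses are not known exactly. Their poses are not given: they have to be found in the camera images.
- case: Wooden display case, 320 mm (x) by 280 mm (y), fixed, its place and yaw vary. Origin: centre of its underside, on the table. Its x points along the slot's long leg, start to corner; y along the short leg, corner to end; z up. Near part (x -160 to 20 mm): board, top 45 mm up, carrying the slotted steel plate. Far part: stones under a clear lid, 46 mm up, with a brass staple for the bolt (x 28 to 42, y -42 to 2, top 63 mm).
- knob (a point): Centre of the brass knob: an upright cylinder 28 mm in diameter and 30 mm high with a red dot on top. Its underside is 3 mm and its top 33 mm above the steel plate; this point is 18 mm above the plate (81 mm above the table). It stands on a 12 mm pin that runs in the 16 mm wide slot and is captive: it cannot lift or tilt.
- slot_start (a point): Point on the steel plate's top surface where the pin's axis is at the free end of the long leg. In the case's frame the plate spans x -135 to 5 mm, y -55 to 75 mm; its top is 63 mm above the table.
- slot_corner (a point): Point on the plate's top surface where the pin's axis is at the corner, 80 mm from slot_start along the case's x.
- slot_end (a point): Point on the plate's top surface where the pin's axis is when fully home, 50 mm from slot_corner along the case's y.
- bolt (a joint): Travel of the knob (and of the bolt's tongue) along the long leg, m: 0 at slot_start, 0.08 at the corner, a firm stop. It starts between 0 and 0.022, stays where it is left, and takes about 2 to 4 N to slide.
- pin (a joint): Travel of the knob along the short leg, m: 0 in the long leg, 0.05 fully home at slot_end, a firm stop. Starts at 0, can move only once the bolt is at the corner, stays where it is left, and takes about 2 to 4 N to slide.
- brass_pot: Loose open brass pot about 90 mm across, 70 mm high, on the table beside the case; not to be disturbed. Origin at the centre of its underside.
- wood_bowl: Loose dark wooden bowl, 100 mm across, 50 mm high, on the table beside the case; not to be disturbed. Origin at the centre of its underside.
- crystal: Loose pale pointed stone, 56 mm across, 85 mm high, on the table beside the case; not to be disturbed. Origin at the centre of its underside.
- bird: Loose green carved stone bird, about 70 mm long, 26 mm wide, 49 mm high, standing on the wooden board beside the slotted plate, on the +y side; not to be disturbed. Origin at the centre of its underside.

How it is judged (in metres and radians):
On the way, in this order (a step that is already met when the one before it is completed fails the run):
1. the knob is pushed along the long leg to the corner (value of joint bolt above 0.075 m and value of joint pin below 0.01 m).
2. the knob is pushed along the short leg to its end (value of joint bolt above 0.075 m and value of joint pin above 0.046 m), for 0.1 s.
At the end, for the whole second after the job is handed in: The knob rests at the end of the short leg (within 4 mm of fully home, the bolt within 5 mm of its full travel), let go and at rest, and the pot, bowl, crystal and bird are each within 20 mm of where they stood (all of step 2 and linear speed of pin below 0.01 m/s and distance of each of brass_pot, wood_bowl, crystal, bird from where it was at the start of the episode below 0.02 m); the robot touches nothing.
It fails at once if the knob is gripped or pushed roughly (more than 40 N between fingers and knob) (contact force between the fingers and pin above 40 N).
It fails at once if a bystander is moved by more than 20 mm or lifted (not (distance of each of brass_pot, wood_bowl, crystal, bird from where it was at the start of the episode below 0.02 m)).
It also fails if it takes over 42 s, if anything falls off the work surface, if the arm or the gripper's body presses on something with over 40 N, if the wrist force passes 120 N, or if a joint passes its speed limit or range.

## Robot

A 6-joint arm with a two-finger parallel gripper is mounted at the origin on the work surface. World frame = base frame: x ahead of the robot, y to its left, z up, the work surface at z = 0. Lengths are in m, angles in degrees, forces in N, time in s.
With the tool pointing down it reaches from about 0.375 to 0.9 m from the base axis. Payload 3.1 kg.
Tool frame: the origin (TCP) lies between the finger pads; the fingertips stand 11 mm ahead of it and the grasp point (between the pads) lies 8 mm behind it; z points along the fingers, y is the line along which they close (so a half turn about z gives the same grasp; the last joint's range is limited). The gripper opens to 87 mm and grips with 3 to 60 N. Pads are 19 mm wide; open, the fingers measure 117 mm over their backs; the gripper's body (75 mm by 190 mm) begins 51 mm behind the grasp point.
Start: joints at [-78.638, 30.224, 82.088, -0, 67.689, -10.227], TCP at [0.23, -0.581, 0.206] pointing down, gripper open.
Joint ranges: [-176.69, 176.69], [-43.24, 126.21], [12.49, 139.97], [-82, 262], [0, 151.66], [-163.58, 163.58]. Speed limits (degrees/s): [159.86, 159.86, 180, 180, 180, 180].

## Interface

Orientations are given as a 3x3 rotation matrix whose columns are the frame's x, y, z axes.
In Python, from rig import bot gives the robot as it stands.
- The arm moves only by the tool apply_moves, never from a script. Its argument "steps" is a list that holds one entry, the list of rows, each a list of 7 numbers: the shift along the tool's x, y, z in cm, then the turn, a rotation vector about the tool's x, y, z in degrees, then the gripper command: -1 is shut, 1 is fully open, values between are in proportion. In form: [[[dx, dy, dz, rx, ry, rz, jaw], ...]]. A call has 1 to 20 rows; each row is the pose to reach, as a shift and turn from the pose commanded when the call began, along the tool's axes at that moment; what a row does not reach only later rows make up. A row lasts 1/8 s, in which the tool goes at most 62.5 mm and 10.7 degrees, less where a joint would pass 70% of its speed; a pose out of reach is approached as far as the arm can. A call with a gripper value outside its range is refused whole. The fingers move at their own pace and stop on an object; the grip force is fixed at half the most. Time passes only in rows, so rows that repeat a pose let the fingers close. It gives the time, the measured TCP pose, the force, the opening and the grip force at its end, in the units of the state.
- bot.read_state(): the state, without advancing time (a new reading comes with each control period).
- bot.capture(name): name is "side" or "top" or "wrist"; returns the picture (384x512x3 uint8, blue, green, red); there is no depth.
- bot.camera_model(name): a dict with "intrinsics" (3x3 intrinsics, pixels), "R" (3x3) and "t" (3): a world point X has camera coordinates R X + t. Camera axes: x right, y down, z forward; pixel columns grow to the right and rows downward; lengths in m; the calibration is good to about 2 mm. A picture is of the moment at which its call begins: read the wrist's pose just before it. camera_model takes no time and is no camera call; for the wrist camera it gives the pose at the moment of the call.
- bot.hand_in(): hands the job in; it is judged then, once.
The state is a dict: "time_s": time; "joint_positions": joint angles; "qvel": joint speeds; "tau": joint torques, N m; "position": TCP position; "tcp_rot": TCP orientation; "force": force on the tool from outside, world axes, zero at the start; "moment": the same for the moment, N m; "opening": opening from 0.0 (shut) to 1.0 (fully open); "grasp_force": force on a finger pad.
Only numpy, scipy, OpenCV 4.12 (cv2) and the standard library are available. Lean on these libraries where they do the work, as an engineer would, in place of code of your own. Each camera call takes 0.05 s, during which the arm holds its last target. There are 200 camera calls.

## Working session

There is one attempt and no reset: what is moved stays moved. The work goes in short steps, Python scripts to look and compute and a tool call to move; the robot and the scene stay as the last step left them, time stands still between calls to the robot, and variables do not carry over. Pictures are saved under pics/ and viewed, at most 10 in all, crops included, and the job is handed in when it is done.

Besides the shell and the picture viewer there is one more tool, called after ">>>" as name(argument=value, ...), one argument or row to a line, values as JSON. apply_moves: Moves the arm, as the interface text tells. Its arguments: {"type":"object","properties":{"steps":{"type":"array","items":{"type":"array","items":{"type":"array","items":{"type":"number"}}}}},"required":["steps"]}

```bash
mkdir -p pics
python3 - <<'E'
from rig import bot
import cv2,numpy as np
s=bot.read_state();print(s['time_s'],s['position'],s['tcp_rot'],s['opening'])
for n in('side','top'):
    cv2.imwrite(f'pics/{n}0.png',bot.capture(n));m=bot.camera_model(n);print(n,np.round(m['intrinsics'],1).tolist(),(-np.array(m['R']).T@m['t']).round(3))
E
```

```text
0.0 [ 0.2298513  -0.58036618  0.20487315] [[ 9.29836725e-01  3.67972119e-01 -4.28365197e-04]
 [ 3.67972163e-01 -9.29834342e-01  2.14081972e-03]
 [ 3.89453298e-04 -2.14823927e-03 -9.99997617e-01]] 1.0005850450665859
side [[467.6, 0.0, 258.6], [0.0, 467.6, 195.6], [0.0, 0.0, 1.0]] [ 0.47  -0.645  0.974]
top [[384.6, 0.0, 251.6], [0.0, 384.6, 189.7], [0.0, 0.0, 1.0]] [0.587 0.07  1.115]
```

View pics/top0.png

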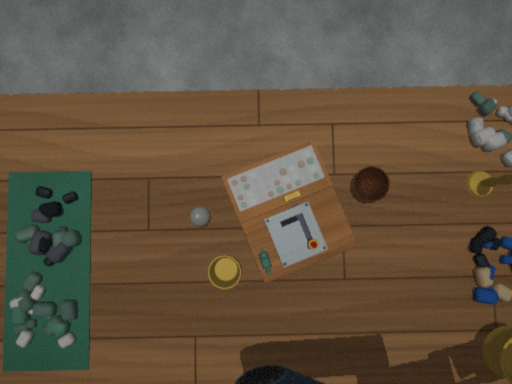

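View pics/side0.png

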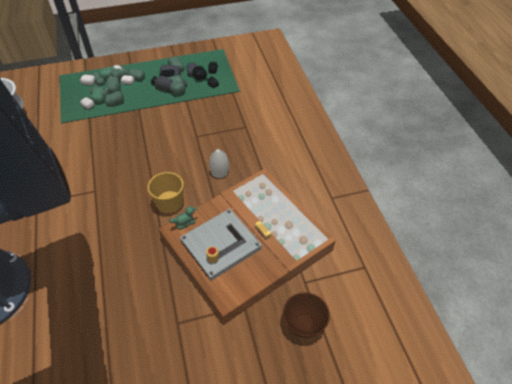

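The top view shows the knob with its red dot at about (313,244), the slot corner at about (303,216) and the slot end at about (284,222). The bird is at (265,260). The side view shows the dot at about (212,251). Next I'll measure these.

```bash
cat > h.py <<'E'
from rig import bot
import cv2,numpy as np
def cam(n):
    m=bot.camera_model(n);return np.array(m['intrinsics']),np.array(m['R']),np.array(m['t'])
def ray(c,p):
    K,R,t=c;return -R.T@t,R.T@np.linalg.solve(K,[p[0],p[1],1])
def plane(c,p,z):
    o,d=ray(c,p);return o+d*(z-o[2])/d[2]
def tri(c1,p1,c2,p2):
    o,d=ray(c1,p1);q,e=ray(c2,p2);s=np.linalg.lstsq(np.c_[d,-e],q-o,rcond=None)[0]
    a,b=o+d*s[0],q+e*s[1];return (a+b)/2,np.linalg.norm(a-b)
def reddot(im,roi):
    x0,y0,x1,y1=roi;h=cv2.cvtColor(im,cv2.COLOR_BGR2HSV)[y0:y1,x0:x1]
    m=((h[...,0]<6)|(h[...,0]>174))&(h[...,1]>170)&(h[...,2]>110)
    y,x=np.nonzero(m);return np.array([x.mean()+x0,y.mean()+y0]),m.sum()
def plate(im,roi):
    x0,y0,x1,y1=roi;h=cv2.cvtColor(im,cv2.COLOR_BGR2HSV)[y0:y1,x0:x1]
    m=((h[...,1]<50)&(h[...,2]>90)).astype(np.uint8)
    c=max(cv2.findContours(m,0,2)[0],key=cv2.contourArea)
    return cv2.convexHull(c).reshape(-1,2)+[x0,y0]
E
python3 - <<'E'
from h import *
T,S=cam('top'),cam('side');it,is_=bot.capture('top'),bot.capture('side')
a,n=reddot(it,(300,232,325,256));b,k=reddot(is_,(200,240,225,266));print(a,n,b,k);print('dot',tri(T,a,S,b))
for c,im,roi in((T,it,(258,205,332,272)),(S,is_,(178,205,264,280))):
    w=np.array([plane(c,p,.063)[:2] for p in plate(im,roi)])
    r=cv2.minAreaRect((w*1000).astype(np.float32));print(r);print(cv2.boxPoints(r).round(0).tolist())
cv2.imwrite('pics/a.png',np.hstack([cv2.resize(it[195:285,225:345],(480,360),interpolation=2),cv2.resize(is_[200:290,160:270],(320,262),interpolation=2)[:360] if 0 else cv2.resize(is_[200:290,160:240],(320,360),interpolation=2)]))
E
```

```text
[313.25 244.15] 20 [211.60869565 250.2173913 ] 23
dot (array([ 0.5209805 , -0.09368311,  0.09462238]), np.float64(0.002637617429613132))
((549.760986328125, -50.98101043701172), (141.96510314941406, 131.0518798828125), 20.987651824951172)
[[460.0, -15.0], [507.0, -138.0], [640.0, -87.0], [593.0, 36.0]]
((546.1322631835938, -57.08937072753906), (142.9739990234375, 136.53736877441406), 21.142799377441406)
[[455.0, -19.0], [504.0, -147.0], [637.0, -95.0], [588.0, 32.0]]
```

View pics/a.png

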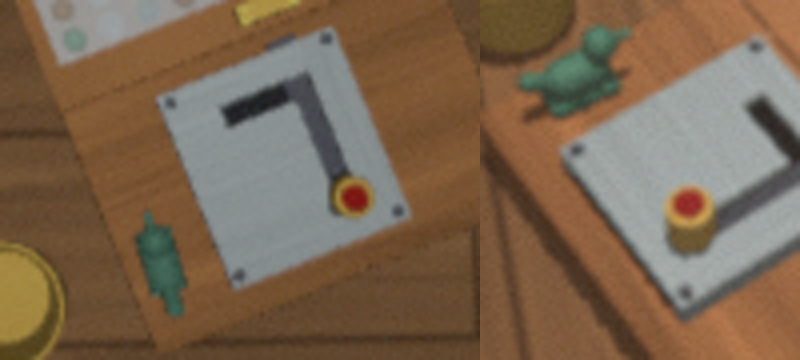

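The triangulated dot stands at z = 0.0946, against 0.096 expected. The plate measures 142 x 131 mm, against 140 x 130, and its yaw is about 21°. The crop shows the slot corner at about (300,217) and its end at about (283,222). Next I'll work out the moves.

Run:
```python
from h import *
T,S=cam('top'),cam('side')
yaw=np.radians(21.05);u=np.array([np.cos(yaw),np.sin(yaw)]);v=np.array([-u[1],u[0]])
c=np.array([.548,-.054]);k=np.array([.521,-.0937])
f=lambda w:np.round(np.array([(w-c)@u*1e3-65,(w-c)@v*1e3+10]),1)
print('knob case',f(k))
for p in((300,217),(283,222.5),(265,261)):print(p,f(plane(T,p,.063)[:2]))
for p in((225,273),(200,217),(370,185)):print(p,f(plane(T,p,.05)[:2]))
s=bot.read_state();R=np.array(s['tcp_rot']);P=np.array(s['position'])
d=np.r_[k-.040*u,.16]-P;print('to above',(R.T@d*100).round(2))
print('u in tool',(R.T@np.r_[u,0]).round(4),'v',(R.T@np.r_[v,0]).round(4))
```

```text
knob case [-104.5  -17.4]
(300, 217) [-25.7 -17.1]
(283, 222.5) [-22.   31.6]
(265, 261) [-99.4 116.4]
(225, 273) [-89.5 229.9]
(200, 217) [ 78.  237.1]
(370, 185) [ -17.8 -233.5]
to above [ 40.99 -34.6    4.58]
u in tool [1.0e+00 9.4e-03 2.0e-04] v [ 0.0094 -1.      0.0013]
```

>>> apply_moves(
  steps=[
    [[5,-4.2,0.5,0,0,0,-1],[10,-8.4,1,0,0,0,-1],[15,-12.6,1.5,0,0,0,-1],[20,-16.8,2,0,0,0,-1],[25,-21,2.5,0,0,0,-1],[30,-25.2,3,0,0,0,-1],[35,-29.4,3.5,0,0,0,-1],[38,-32,4,0,0,0,-1],[40,-33.7,4.5,0,0,0,-1],[41,-34.6,4.6,0,0,0,-1],[41,-34.6,4.6,0,0,0,-1],[41,-34.6,4.6,0,0,0,-1]],
  ],
)

```text
time_s: 1.7
position: [0.4837, -0.1097, 0.16]
tcp_rot: [[0.93, 0.367, 0.0], [0.367, -0.93, -0.001], [-0.0, 0.001, -1.0]]
force: [0.1, 0.5, -0.5]
opening: 0.005
grasp_force: 0.0
```

Run:
```python
from h import *
s=bot.read_state();C=cam('wrist');im=bot.capture('wrist');cv2.imwrite('pics/w1.png',im)
P=np.array(s['position']);R=np.array(s['tcp_rot']);print(s['time_s'],P,s['force'],s['opening'])
k=np.array([.521,-.0937,.081])
print('knob in tool mm',(R.T@(k-P)*1e3).round(1))
print('pred px',[ (lambda q:(q[:2]/q[2]).round(1))(C[0]@(C[1]@x+C[2])) for x in (np.r_[k[:2],.096],P+R[:,2]*.011)])
```

```text
1.7 [ 0.4837461  -0.10965468  0.16002387] [ 0.1386168   0.49702092 -0.54727922] 0.005262404005574678
knob in tool mm [40.5 -1.2 79. ]
pred px [array([255. , 143.5]), array([257., 226.])]
```

View pics/w1.png

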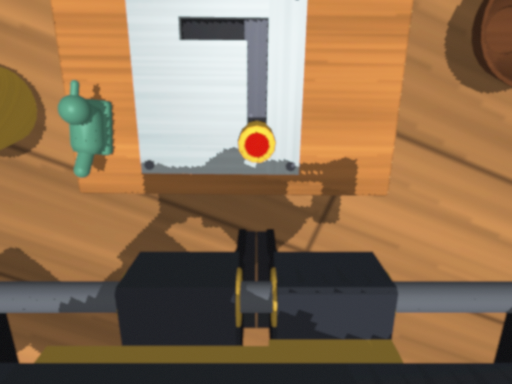

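The dot is at (257,145), within 2 px of the prediction (about 1 mm), and the slot is aligned with the tool's x. I'll descend and push along the long leg.

>>> apply_moves(
  steps=[
    [[0,0,4,0,0,0,-1],[0,-0.1,7.0,0,0,0,-1],[0,-0.1,7.7,0,0,0,-1],[0.6,-0.1,7.7,0,0,0,-1],[1.1,-0.1,7.7,0,0,0,-1],[1.5,-0.1,7.7,0,0,0,-1],[1.9,-0.1,7.7,0,0,0,-1],[2.3,-0.1,7.7,0,0,0,-1],[2.7,-0.1,7.7,0,0,0,-1],[3.1,-0.1,7.7,0,0,0,-1],[3.6,-0.1,7.7,0,0,0,-1],[4.1,-0.1,7.7,0,0,0,-1],[4.6,-0.1,7.7,0,0,0,-1],[5.1,-0.1,7.7,0,0,0,-1],[5.6,-0.1,7.7,0,0,0,-1],[6.1,-0.1,7.7,0,0,0,-1],[6.6,-0.1,7.7,0,0,0,-1],[7.1,-0.1,7.7,0,0,0,-1],[7.5,0,7.7,0,0,0,-1],[7.8,0,7.7,0,0,0,-1]],
  ],
)

```text
time_s: 4.25
position: [0.5568, -0.0798, 0.0828]
tcp_rot: [[0.93, 0.368, 0.0], [0.368, -0.93, -0.0], [0.0, 0.0, -1.0]]
force: [-0.3, 0.3, 0.4]
opening: 0.005
grasp_force: 0.0
```

Run:
```python
from h import *
C=cam('wrist');im=bot.capture('wrist');cv2.imwrite('pics/w2.png',im)
```

```text
(no output)
```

View pics/w2.png

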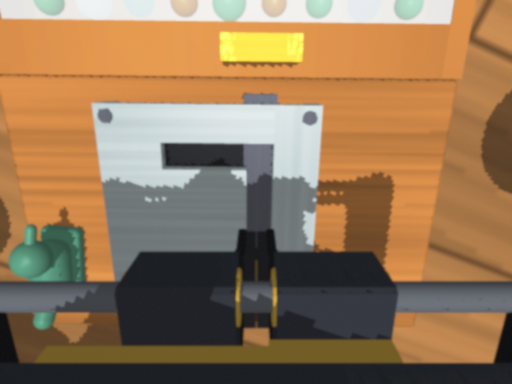

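The knob isn't visible ahead of the fingers, which end at about (257,232). I'll check the other views.

Run:
```python
from h import *
a,b=bot.capture('top'),bot.capture('side')
C=cam('wrist');P=np.array(bot.read_state()['position']);R=np.array(bot.read_state()['tcp_rot'])
for d in(.011,-.008):print([(lambda q:(q[:2]/q[2]).round(1))(C[0]@(C[1]@x+C[2])) for x in (P+R[:,2]*d,P+R@[.0235,0,-.013])])
cv2.imwrite('pics/b.png',np.hstack([cv2.resize(a[185:285,225:345],(400,333),interpolation=2),cv2.resize(b[180:290,150:282],(400,333),interpolation=2)]))
```

```text
[array([257., 226.]), array([257.3, 202.9])]
[array([257.2, 240. ]), array([257.3, 202.9])]
```

View pics/b.png

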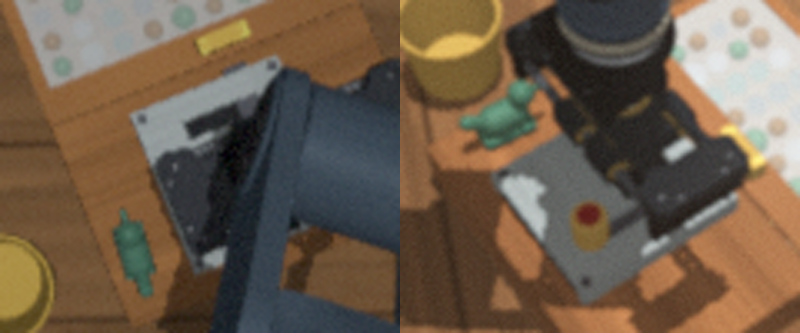

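The side view shows the knob still at its start, with the dot at about (212,250), and the fingers already past it. They must have gone over it or beside it. I'll lift, go back, descend again and look before touching.

>>> apply_moves(
  steps=[
    [[0,0,-5,0,0,0,-1],[0,0,-7,0,0,0,-1],[0,0,-7,0,0,0,-1],[-4,0,-7,0,0,0,-1],[-7.8,0,-7,0,0,0,-1],[-7.8,0,-7,0,0,0,-1],[-7.8,0,-3,0,0,0,-1],[-7.8,0,0,0,0,0,-1],[-7.8,0,0,0,0,0,-1],[-7.8,0,0,0,0,0,-1]],
  ],
)

```text
time_s: 5.65
position: [0.4848, -0.1086, 0.083]
tcp_rot: [[0.93, 0.368, 0.001], [0.368, -0.93, -0.0], [0.001, 0.0, -1.0]]
force: [-0.4, -0.8, 0.0]
opening: 0.011
grasp_force: 0.0
```

Run:
```python
from h import *
s=bot.read_state();C=cam('wrist');S=cam('side');w=bot.capture('wrist');b=bot.capture('side')
P=np.array(s['position']);R=np.array(s['tcp_rot']);print(s['time_s'],P,s['force'])
pr=lambda c,x:(lambda q:(q[:2]/q[2]).round(1))(c[0]@(c[1]@x+c[2]))
print('tip side',pr(S,P+R[:,2]*.011),'tip wrist',pr(C,P+R[:,2]*.011),'pred dot wrist',pr(C,np.array([.521,-.0937,.096])))
print('dot',reddot(b,(195,235,230,270)),reddot(w,(200,60,320,250)))
cv2.imwrite('pics/c.png',np.hstack([cv2.resize(b[200:290,160:250],(400,400),interpolation=2),cv2.resize(w[50:300,130:380],(400,400),interpolation=2)]))
```

```text
5.65 [ 0.48475687 -0.10860807  0.08302479] [-0.42630788 -0.80090321  0.0178851 ]
tip side [198.3 265. ] tip wrist [257. 226.] pred dot wrist [256.3 173.4]
dot (array([210.5       , 249.16666667]), np.int64(6)) (array([257.99529412, 174.86235294]), np.int64(850))
```

View pics/c.png

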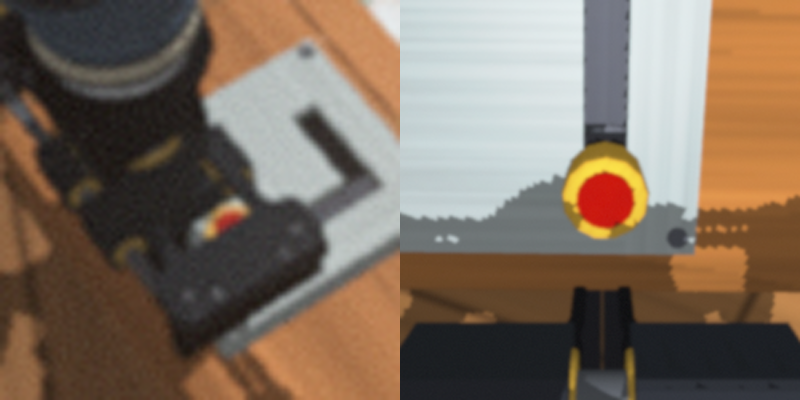

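The tool is now behind the knob at the right height, and the dot matches its prediction within 2 px. I'll advance a little and check for contact.

>>> apply_moves(
  steps=[
    [[0.6,0,0,0,0,0,-1],[1.1,0,0,0,0,0,-1],[1.5,0,0,0,0,0,-1],[1.8,0,0,0,0,0,-1],[2.1,0,0,0,0,0,-1],[2.4,0,0,0,0,0,-1]],
  ],
)

```text
time_s: 6.5
position: [0.5064, -0.0996, 0.0828]
tcp_rot: [[0.93, 0.368, -0.0], [0.368, -0.93, 0.0], [-0.0, -0.0, -1.0]]
force: [-0.5, -0.2, -0.0]
opening: -0.0
grasp_force: 0.0
```

```bash
cat > st.py <<'E'
from h import *
s=bot.read_state();C=cam('wrist');w=bot.capture('wrist')
P=np.array(s['position']);R=np.array(s['tcp_rot']);print(s['time_s'],P,'Ftool',(R.T@np.array(s['force'])).round(1))
a,n=reddot(w,(80,20,430,252));k=plane(C,a,.096)
print('dot px',a,n,'knob',k.round(4),'in tool mm',(R.T@(k-P)*1e3).round(1))
yaw=np.radians(21.05);u=np.array([np.cos(yaw),np.sin(yaw)]);v=np.array([-u[1],u[0]]);d=k[:2]-[.521,-.0937];print('moved u,v mm',d@u*1e3,d@v*1e3)
E
python3 st.py
```

```text
6.5 [ 0.50635177 -0.09963838  0.08282044] Ftool [-0.5  0.   0. ]
dot px [258.32793522 216.68825911] 494 knob [ 0.5214 -0.0943  0.096 ] in tool mm [ 15.9   0.5 -13.2]
moved u,v mm 0.1363935051523986 -0.6539487413356704
```

Run:
```python
from h import *
s=bot.read_state();P=np.array(s['position']);R=np.array(s['tcp_rot'])
K,r,t=cam('wrist');S=cam('side')
print('cam in tool mm',(R.T@(-r.T@t-P)*1e3).round(1),'fwd',(R.T@r[2]).round(3))
pr=lambda c,x:(lambda q:(q[:2]/q[2]).round(1))(c[0]@(c[1]@x+c[2]))
for x in(-.0095,0,.0095):
  for z in(.011,-.008,-.03):print(x,z,pr((K,r,t),P+R@[x,0,z]),pr(S,P+R@[x,0,z]))
w=bot.capture('wrist');b=bot.capture('side')
cv2.imwrite('pics/d.png',np.hstack([cv2.resize(b[200:290,160:250],(400,400),interpolation=2),cv2.resize(w[150:310,177:337],(400,400),interpolation=2)]))
```

```text
cam in tool mm [  84.    -1.  -179.5] fwd [-0.304  0.002  0.953]
-0.0095 0.011 [257.  240.3] [203.7 261.5]
-0.0095 -0.008 [257.2 255.5] [202.9 257.1]
-0.0095 -0.03 [257.4 277.1] [202.  251.8]
0 0.011 [257. 226.] [207.3 259.3]
0 -0.008 [257.2 240.1] [206.6 254.8]
0 -0.03 [257.4 260.1] [205.7 249.5]
0.0095 0.011 [257.  211.3] [210.9 257. ]
0.0095 -0.008 [257.2 224.1] [210.2 252.6]
0.0095 -0.03 [257.4 242.5] [209.4 247.2]
```

View pics/d.png

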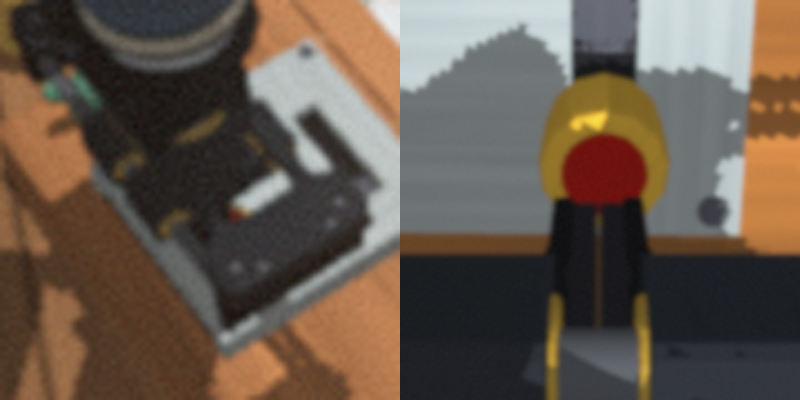

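In the wrist view the fingertips (front edge at row 230) cover part of the knob's dot. So the closed fingertips are really above the knob's top, roughly 2.5 cm shorter than stated. I'll back off and lower in small steps, watching the force.

>>> apply_moves(
  steps=[
    [[-1.2,0,0,0,0,0,-1],[-2.2,0,0,0,0,0,-1],[-2.2,0,0.4,0,0,0,-1],[-2.2,0,0.8,0,0,0,-1],[-2.2,0,1.1,0,0,0,-1],[-2.2,0,1.3,0,0,0,-1],[-2.2,0,1.4,0,0,0,-1],[-2.2,0,1.4,0,0,0,-1]],
  ],
)

```text
time_s: 7.65
position: [0.4858, -0.1077, 0.0688]
tcp_rot: [[0.93, 0.368, -0.0], [0.368, -0.93, 0.0], [-0.0, -0.0, -1.0]]
force: [0.1, 0.4, 0.8]
opening: 0.005
grasp_force: 0.0
```

```bash
python3 st.py
```

```text
7.65 [ 0.48579481 -0.1077381   0.06875271] Ftool [ 0.3 -0.3 -0.8]
dot px [258.88157895 185.53643725] 988 knob [ 0.5207 -0.0946  0.096 ] in tool mm [ 37.3   0.6 -27.3]
moved u,v mm -0.6368021530348791 -0.7538460280446353
```

>>> apply_moves(
  steps=[
    [[0,0,0.3,0,0,0,-1],[0,0,0.4,0,0,0,-1],[0.3,0,0.4,0,0,0,-1],[0.6,0,0.4,0,0,0,-1],[0.9,0,0.4,0,0,0,-1],[1.2,0,0.4,0,0,0,-1],[1.4,0,0.4,0,0,0,-1],[1.6,0,0.4,0,0,0,-1],[1.8,0,0.4,0,0,0,-1],[2.0,0,0.4,0,0,0,-1]],
  ],
)

```text
time_s: 8.95
position: [0.5043, -0.1005, 0.0649]
tcp_rot: [[0.93, 0.368, -0.0], [0.368, -0.93, -0.0], [-0.0, -0.0, -1.0]]
force: [-2.9, -1.2, 0.5]
opening: 0.007
grasp_force: 1.1
```

```bash
python3 st.py
```

```text
8.95 [ 0.50431198 -0.10045875  0.06485275] Ftool [-3.1  0.  -0.5]
dot px [255.38848921 206.98920863] 278 knob [ 0.5301 -0.0892  0.096 ] in tool mm [ 28.1  -1.  -31.2]
moved u,v mm 10.092121774009922 0.92685958170913
```

Contact made: 3.1 N of force, and the knob is moving. I'll carry on along the leg.

>>> apply_moves(
  steps=[
    [[0.4,0,0,0,0,0,-1],[0.8,0,0,0,0,0,-1],[1.2,0,0,0,0,0,-1],[1.6,0,0,0,0,0,-1],[2.0,0,0,0,0,0,-1],[2.4,0,0,0,0,0,-1],[2.8,0,0,0,0,0,-1],[3.2,0,0,0,0,0,-1],[3.6,0,0,0,0,0,-1],[4.0,0,0,0,0,0,-1],[4.4,0,0,0,0,0,-1],[4.8,0.1,0,0,0,0,-1],[5.1,0.1,0,0,0,0,-1],[5.4,0.1,0,0,0,0,-1],[5.7,0.1,0,0,0,0,-1],[6.0,0.1,0,0,0,0,-1]],
  ],
)

```text
time_s: 11.0
position: [0.5604, -0.0789, 0.0647]
tcp_rot: [[0.93, 0.368, -0.001], [0.368, -0.93, 0.0], [-0.001, -0.001, -1.0]]
force: [-0.8, -0.6, 0.6]
opening: 0.006
grasp_force: 0.9
```

```bash
python3 st.py
python3 - <<'E'
from h import *
w=bot.capture('wrist')
cv2.imwrite('pics/e.png',w[20:310])
E
```

```text
11.0 [ 0.56036883 -0.07894084  0.06474207] Ftool [-0.9  0.3 -0.6]
dot px [258.29333333 215.67692308] 975 knob [ 0.5827 -0.0705  0.096 ] in tool mm [ 23.8   0.4 -31.3]
moved u,v mm 65.90566458450125 -0.5450337604073936
```

View pics/e.png

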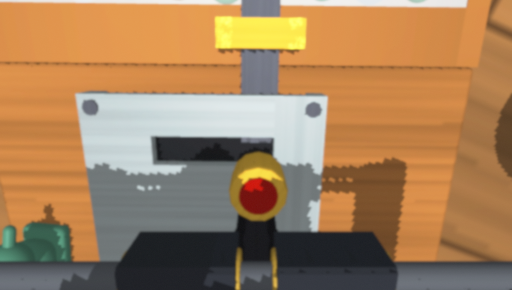

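The picture shows the knob at (258,215) in the full frame, pushed ahead of the fingers and just short of the corner. It has moved 66 mm.

>>> apply_moves(
  steps=[
    [[0.2,0,0,0,0,0,-1],[0.4,0,0,0,0,0,-1],[0.6,0,0,0,0,0,-1],[0.8,0,0,0,0,0,-1]],
  ],
)

```text
time_s: 11.6
position: [0.568, -0.0763, 0.0648]
tcp_rot: [[0.93, 0.368, -0.0], [0.368, -0.93, 0.0], [-0.0, -0.0, -1.0]]
force: [-1.8, -1.1, 0.7]
opening: 0.003
grasp_force: 0.9
```

```bash
python3 st.py
```

```text
11.6 [ 0.56799504 -0.07629783  0.06477149] Ftool [-2.1  0.4 -0.7]
dot px [257.7443299  215.88762887] 970 knob [ 0.5901 -0.0677  0.096 ] in tool mm [ 23.7   0.1 -31.2]
moved u,v mm 73.84098210158275 -0.5459466084573803
```

>>> apply_moves(
  steps=[
    [[0.1,0,0,0,0,0,-1],[0.2,0,0,0,0,0,-1],[0.3,0,0,0,0,0,-1],[0.4,0,0,0,0,0,-1]],
  ],
)

```text
time_s: 12.15
position: [0.5717, -0.0749, 0.0648]
tcp_rot: [[0.93, 0.368, -0.0], [0.368, -0.93, -0.0], [-0.0, 0.0, -1.0]]
force: [-2.2, -1.1, 0.3]
opening: 0.003
grasp_force: 1.0
```

```bash
python3 st.py
```

```text
12.15 [ 0.57173965 -0.07488425  0.06482553] Ftool [-2.4  0.3 -0.3]
dot px [257.72250771 215.77800617] 973 knob [ 0.5939 -0.0662  0.096 ] in tool mm [ 23.7   0.1 -31.2]
moved u,v mm 77.86223853373502 -0.5451073453921589
```

Still sliding at 2.4 N, so I'll go on in 1 mm steps.

>>> apply_moves(
  steps=[
    [[0.1,0,0,0,0,0,-1],[0.2,0,0,0,0,0,-1],[0.2,0,0,0,0,0,-1]],
  ],
)

```text
time_s: 12.58
position: [0.5727, -0.0744, 0.0648]
tcp_rot: [[0.93, 0.368, -0.002], [0.368, -0.93, -0.0], [-0.002, -0.0, -1.0]]
force: [-4.2, -2.2, 1.2]
opening: 0.004
grasp_force: 2.5
```

```bash
python3 st.py
```

```text
12.575 [ 0.57268251 -0.07442024  0.06475848] Ftool [-4.7  0.5 -1.2]
dot px [258.02145046 216.46373851] 979 knob [ 0.5946 -0.066   0.096 ] in tool mm [ 23.5   0.2 -31.3]
moved u,v mm 78.67402874047939 -0.5847612972645355
```

>>> apply_moves(
  steps=[
    [[0.05,0,0,0,0,0,-1],[0.1,0,0,0,0,0,-1],[0.1,0,0,0,0,0,-1]],
  ],
)

```text
time_s: 13.0
position: [0.5728, -0.0743, 0.0647]
tcp_rot: [[0.93, 0.368, -0.004], [0.368, -0.93, -0.001], [-0.004, -0.001, -1.0]]
force: [-6.4, -3.4, 2.1]
opening: 0.009
grasp_force: 3.6
```

```bash
python3 st.py
```

```text
13.0 [ 0.57277844 -0.07433228  0.06474754] Ftool [-7.2  0.8 -2. ]
dot px [258.16443988 216.77903392] 973 knob [ 0.5947 -0.066   0.096 ] in tool mm [ 23.3   0.3 -31.3]
moved u,v mm 78.71407437289423 -0.5990717736293407
```

The bolt is at the firm stop: the force is rising and nothing moves. I'll back off, lift, turn -90° about the tool's z so that the narrow side pushes along the short leg, and go to the knob's -y side.

Run:
```python
from rig import bot
print(bot.read_state()['joint_positions'])
```

```text
[-18.41863241  37.86043018  95.40033873  -0.1320142   46.92345496
  50.05358117]
```

>>> apply_moves(
  steps=[
    [[-1,0,0,0,0,0,-1],[-2,0,0,0,0,0,-1],[-2,0,-3,0,0,0,-1],[-2,0,-6,0,0,0,-1],[-1.5,1,-6,0,0,-10,-1],[-1,2,-6,0,0,-20,-1],[0,3,-6,0,0,-30,-1],[1,4,-6,0,0,-40,-1],[2.1,4.3,-6,0,0,-50,-1],[2.1,4.3,-6,0,0,-60,-1],[2.1,4.3,-6,0,0,-70,-1],[2.1,4.3,-6,0,0,-80,-1],[2.1,4.3,-6,0,0,-90,-1],[2.1,4.3,-6,0,0,-90,-1],[2.1,4.3,-6,0,0,-90,-1]],
  ],
)

```text
time_s: 14.92
position: [0.61, -0.1061, 0.125]
tcp_rot: [[-0.365, 0.931, 0.001], [0.931, 0.365, 0.0], [-0.0, 0.001, -1.0]]
force: [0.1, -0.3, 0.4]
opening: 0.006
grasp_force: 0.0
```

```bash
python3 st.py
```

```text
14.925 [ 0.60997539 -0.10607852  0.12497063] Ftool [-0.3 -0.  -0.4]
dot px [257.17184644 151.1809872 ] 547 knob [ 0.5951 -0.0661  0.096 ] in tool mm [42.7  0.8 29. ]
moved u,v mm 79.11350034826953 -0.8505129009729329
```

>>> apply_moves(
  steps=[
    [[0,0,3,0,0,0,-1],[0,0,5,0,0,0,-1],[0,0,6,0,0,0,-1],[0,0,6,0,0,0,-1],[0.5,0,6,0,0,0,-1],[1.0,0,6,0,0,0,-1],[1.4,0,6,0,0,0,-1],[1.7,0,6,0,0,0,-1],[2.0,0,6,0,0,0,-1],[2.3,0,6,0,0,0,-1],[2.6,0,6,0,0,0,-1],[2.9,0,6,0,0,0,-1]],
  ],
)

```text
time_s: 16.48
position: [0.5995, -0.0791, 0.065]
tcp_rot: [[-0.368, 0.93, 0.001], [0.93, 0.368, -0.0], [-0.001, 0.001, -1.0]]
force: [0.3, -2.5, 1.7]
opening: 0.006
grasp_force: 1.0
```

```bash
python3 st.py
```

```text
16.475 [ 0.59946102 -0.07914561  0.06504471] Ftool [-2.5 -0.6 -1.7]
dot px [257.70564103 215.56512821] 975 knob [ 0.5913 -0.0561  0.096 ] in tool mm [ 24.4   0.9 -31. ]
moved u,v mm 79.13807900815871 9.819431005877313
```

Sliding along the short leg: about 10.7 mm of the 50 so far. I'll continue.

>>> apply_moves(
  steps=[
    [[0.4,0,0,0,0,0,-1],[0.8,0,0,0,0,0,-1],[1.2,0,0,0,0,0,-1],[1.6,0,0,0,0,0,-1],[2.0,0,0,0,0,0,-1],[2.4,0,0,0,0,0,-1],[2.7,0,0,0,0,0,-1],[3.0,0,0,0,0,0,-1],[3.2,0,0,0,0,0,-1],[3.4,0,0,0,0,0,-1],[3.5,0,0,0,0,0,-1]],
  ],
)

```text
time_s: 17.9
position: [0.5863, -0.0464, 0.0649]
tcp_rot: [[-0.368, 0.93, 0.0], [0.93, 0.368, 0.0], [-0.0, 0.0, -1.0]]
force: [2.4, -0.9, 1.4]
opening: 0.004
grasp_force: 1.3
```

```bash
python3 st.py
```

```text
17.9 [ 0.58629029 -0.04640956  0.06485884] Ftool [-1.7  1.9 -1.4]
dot px [258.48717949 215.55384615] 975 knob [ 0.5785 -0.0232  0.096 ] in tool mm [ 24.5   1.3 -31.1]
moved u,v mm 78.95819990726497 45.20426436672541
```

About 46 mm travelled. I'll finish in small steps.

>>> apply_moves(
  steps=[
    [[0.1,0,0,0,0,0,-1],[0.2,0,0,0,0,0,-1],[0.3,0,0,0,0,0,-1],[0.4,0,0,0,0,0,-1],[0.5,0,0,0,0,0,-1],[0.5,0,0,0,0,0,-1]],
  ],
)

```text
time_s: 18.7
position: [0.585, -0.0429, 0.0649]
tcp_rot: [[-0.368, 0.93, 0.001], [0.93, 0.368, -0.002], [-0.002, 0.0, -1.0]]
force: [3.1, -4.6, 0.5]
opening: 0.004
grasp_force: 2.7
```

```bash
python3 st.py
```

```text
18.7 [ 0.58500648 -0.04293132  0.06494433] Ftool [-5.4  1.2 -0.5]
dot px [258.39263804 216.06339468] 978 knob [ 0.5772 -0.0199  0.096 ] in tool mm [ 24.2   1.2 -31.1]
moved u,v mm 78.94613686251338 48.701317873248065
```

>>> apply_moves(
  steps=[
    [[0.1,0,0,0,0,0,-1],[0.15,0,0,0,0,0,-1],[0.15,0,0,0,0,0,-1]],
  ],
)

```text
time_s: 19.12
position: [0.585, -0.0427, 0.065]
tcp_rot: [[-0.369, 0.93, 0.002], [0.93, 0.369, -0.004], [-0.004, 0.001, -1.0]]
force: [2.5, -7.4, 0.0]
opening: 0.004
grasp_force: 3.9
```

```bash
python3 st.py
```

```text
19.125 [ 0.5850132  -0.04272267  0.06502946] Ftool [-7.8 -0.4  0. ]
dot px [258.23971193 216.50720165] 972 knob [ 0.5772 -0.0199  0.096 ] in tool mm [ 24.    1.2 -31.1]
moved u,v mm 78.94653440665012 48.70820265356636
```

The firm stop is reached: 7.8 N and no more travel. I'll back off and lift.

>>> apply_moves(
  steps=[
    [[-1,0,0,0,0,0,-1],[-2,0,0,0,0,0,-1],[-3,0,0,0,0,0,-1],[-3,0,-4,0,0,0,-1],[-3,0,-8,0,0,0,-1],[-3,0,-8,0,0,0,-1],[-3,0,-8,0,0,0,-1]],
  ],
)

```text
time_s: 20.05
position: [0.5941, -0.0683, 0.1443]
tcp_rot: [[-0.368, 0.93, -0.002], [0.93, 0.368, 0.001], [0.001, -0.001, -1.0]]
force: [-0.6, -0.3, -0.6]
opening: 0.005
grasp_force: 0.0
```

```bash
python3 st.py
python3 - <<'E'
from h import *
a=bot.capture('side');cv2.imwrite('pics/f.png',a)
E
```

```text
20.05 [ 0.59413226 -0.06827956  0.14432762] Ftool [-0.1 -0.7  0.6]
dot px [258.90537634 132.42150538] 465 knob [ 0.577  -0.0198  0.096 ] in tool mm [51.3  2.  48.4]
moved u,v mm 78.84046950154591 48.81164428700997
```

View pics/f.png

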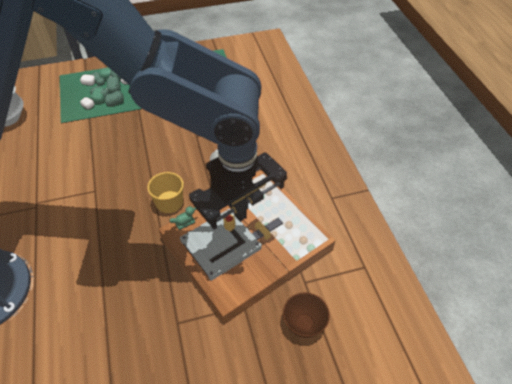

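The side view shows the pot (166,193), bird (184,218) and bowl (305,318) where they stood. The knob went 49.7 mm along the short leg, so it is home, and the arm is clear.

```bash
python3 -c "
from rig import bot
print(bot.hand_in())"
```

```text
the job is handed in; nothing more can be done
None
```

The knob is home against the firm stop at the end of the short leg (49.7 mm of 50 measured), the arm is clear, and the job is handed in at about 20 s; the first push passed over the knob without touching it, the pot, bowl and bird look unmoved in the last picture, the crystal was hidden from view, and no verdict came back.

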